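# Load the culture flasks into their clamps on the orbital shaker

### The arm

A 6-joint arm with a two-finger parallel gripper is mounted at the origin on the work surface. World frame = base frame: x ahead of the robot, y to its left, z up, the work surface at z = 0. Lengths are in m, angles in rad, forces in N, time in s.
With the tool pointing down it reaches from about 0.275 to 0.825 m from the base axis. Payload 5.2 kg.
Tool frame: the origin (TCP) lies between the finger pads; the fingertips stand 22 mm ahead of it and the grasp point (between the pads) lies 3 mm ahead of it; z points along the fingers, y is the direction in which the jaws open and shut (so a half turn about z gives the same grasp; the last joint's range is limited). The gripper opens to 93 mm and grips with 3 to 60 N. Pads are 15 mm wide; open, the fingers measure 128 mm over their backs; the gripper's body (75 mm by 188 mm) begins 65 mm behind the grasp point.
Start: joints at [0.935, 0.259, 1.535, -0, 1.348, -0.203], TCP at [0.231, 0.499, 0.241] pointing down, gripper open.
Joint ranges: [-3.14, 3.14], [-0.91, 2.08], [0.19, 2.58], [-1.22, 4.36], [0.22, 2.71], [-3.12, 3.12]. Speed limits (rad/s): [2.57, 2.57, 3.14, 3.14, 3.14, 3.14].

### API

Orientations are given as a rotation vector (axis times angle).
In Python, from cell import manip, vision, spotter gives the robot as it stands. The module is installed in compiled form; this text tells all that it offers.
- The arm moves only by the tool move_arm, never from a script. Its argument "commands" is text: rows parted by semicolons, each of 7 numbers parted by spaces: the shift along the tool's x, y, z in units of 25 mm (1.0 is 25 mm), then the turn, a rotation vector about the tool's x, y, z in units of 6 degrees (1.0 is 6 degrees), then the finger opening in mm, from 0 to 93. In form: x y z ax ay az grip; .... A call has 1 to 20 rows; each row shifts and turns the commanded pose from where the row before left it, along the tool's axes as they then stand; what a row does not reach is not made up. A row lasts 1/12 s, in which the tool goes at most 41.7 mm and 7.16 degrees, less where a joint would pass 70% of its speed; a pose out of reach is approached as far as the arm can. A call is refused whole if a number of a shift passes 1 or a number of a turn 1, either way. A call with a gripper value outside its range is refused whole. The fingers move at their own pace and stop on an object; "force" is the grip in N (left out, the last holds). Time passes only in rows, so rows that do not move let the fingers close. It gives the time, the measured TCP pose, the force and the opening at its end, in the units of the state.
- manip.get_state(): the state, without advancing time (a new reading comes with each control period).
- vision.capture(name): name is "scene" or "top" or "wrist"; returns (picture, depth): 400x640x3 uint8, blue, green, red; 400x640 float32, m along the optical axis (not along the pixel's ray), 0 where there is no reading.
- vision.camera_info(name): a dict with "camera_matrix" (3x3 intrinsics, pixels), "origin" and "orientation" of the camera in the world. Camera axes: x right, y down, z forward; pixel columns grow to the right and rows downward; lengths in m; the calibration is good to about 2 mm. A picture is of the moment at which its call begins: read the wrist's pose just before it. camera_info takes no time and is no camera call; for the wrist camera it gives the pose at the moment of the call.
- manip.hand_in(): hands the job in, once; it reports no verdict.
Trained networks look in the newest picture that a camera, given by its name, has taken for a name from the list of things; names that differ only in an ending like _2 or _b are one class to them, and where a whole thing is asked for, a point or a joint stands for the part that bears it (a point fixed in the world has none). Each returns a list of dicts, best first, with "score" (0 to 1); they miss things now and then, are a little off and sometimes report something else, mostly with a low value. They report only what shows in the picture. A call takes as long as a camera call.
- spotter.outline_of(camera, target): "mask" (400x640 bool, what is visible of it) and "bbox" ([left, top, right, bottom] in pixels, round what is visible of it).
The state is a dict: "t": time; "q": joint angles; "joint_vel": joint speeds; "joint_torque": joint torques, N m; "tcp_pos": TCP position; "eef_rot": TCP orientation; "wrist_force": force on the tool from outside, world axes, zero at the start; "moment": the same for the moment, N m; "opening": finger opening in m.
Only numpy, scipy, OpenCV 4.12 (cv2) and the standard library are available. Lean on these libraries where they do the work, as an engineer would, in place of code of your own. Each camera call takes 0.05 s, during which the arm holds its last target. There are 200 camera calls.

### The job

Load the shaker for the overnight run: set each of the four capped culture flasks into the clamp of its own size on the shaker platform (cap and clamp disc have the same colour), standing flat on the clamp's disc between its fingers. Keep the flasks upright all the while and set them down gently, for they are glass, and do not disturb the Petri dishes or the tube rack.

Things in the scene. Friction and masses are not known exactly. Their poses are not given: they have to be found in the camera images.
- flask_yellow: 25 ml conical glass culture flask with yellow cap, closed, loose, standing upright: flat base 42 mm across, narrowing cone up to 46 mm, then a straight 22 mm neck; the yellow round cap is 28 mm across and spans 53 to 81 mm above the base, rigid, fixed on: carry the flask by it. Under 0.25 kg. Origin: centre of the underside; z up along the flask.
- flask_blue: 50 ml conical glass culture flask with blue cap, closed, loose, standing upright: flat base 51 mm across, narrowing cone up to 57 mm, then a straight 22 mm neck; the blue round cap is 28 mm across and spans 68 to 96 mm above the base, rigid, fixed on: carry the flask by it. Under 0.25 kg. Origin: centre of the underside; z up along the flask.
- flask_green: 100 ml conical glass culture flask with green cap, closed, loose, standing upright: flat base 64 mm across, narrowing cone up to 70 mm, then a straight 22 mm neck; the green round cap is 28 mm across and spans 83 to 111 mm above the base, rigid, fixed on: carry the flask by it. Under 0.25 kg. Origin: centre of the underside; z up along the flask.
- flask_red: 250 ml conical glass culture flask with red cap, closed, loose, standing upright: flat base 85 mm across, narrowing cone up to 96 mm, then a straight 34 mm neck; the red round cap is 40 mm across and spans 118 to 146 mm above the base, rigid, fixed on: carry the flask by it. Under 0.25 kg. Origin: centre of the underside; z up along the flask.
- clamp_yellow: fixed clamp for the 25 ml flask, on the 310 mm platform (90 mm above the bench) of the white shaker: yellow round disc 62 mm across, 4 mm thick, with four rigid steel fingers 22 mm high, 54 mm clear between opposite ones, lips leaning outward. Origin: centre of the disc's underside, on the platform; z up. The seated flask stands on the disc, 4 mm above the origin.
- clamp_blue: fixed clamp for the 50 ml flask, on the 310 mm platform (90 mm above the bench) of the white shaker: blue round disc 71 mm across, 4 mm thick, with four rigid steel fingers 26 mm high, 63 mm clear between opposite ones, lips leaning outward. Origin: centre of the disc's underside, on the platform; z up. The seated flask stands on the disc, 4 mm above the origin.
- clamp_green: fixed clamp for the 100 ml flask, on the 310 mm platform (90 mm above the bench) of the white shaker: green round disc 84 mm across, 4 mm thick, with four rigid steel fingers 30 mm high, 76 mm clear between opposite ones, lips leaning outward. Origin: centre of the disc's underside, on the platform; z up. The seated flask stands on the disc, 4 mm above the origin.
- clamp_red: fixed clamp for the 250 ml flask, on the 310 mm platform (90 mm above the bench) of the white shaker: red round disc 105 mm across, 4 mm thick, with four rigid steel fingers 40 mm high, 97 mm clear between opposite ones, lips leaning outward. Origin: centre of the disc's underside, on the platform; z up. The seated flask stands on the disc, 4 mm above the origin.
- dishes: two stacked 60 mm Petri dishes with brown agar, kept agar side up, 31 mm high in all, standing among the flasks, loose. Origin: centre of the underside. To be left alone.
- tube_rack: blue tube rack 60 x 136 mm (x by y) with six capped tubes, 114 mm high in all, loose, beyond the flasks on the robot's right. Origin: centre of the underside. To be left alone.

How it is judged:
By the outcome, as a careful person would: the job done as asked, in the order asked, and still so for the second after the job is handed in, with the robot touching nothing.
It also fails if it takes over 128 s, if anything falls off the work surface, if the arm or the gripper's body presses on something with over 40 N, if the wrist force passes 120 N, or if a joint passes its speed limit or range.

## Working session

There is one attempt and no reset: what is moved stays moved. The work goes in short steps, Python scripts to look and compute and a tool call to move; the robot and the scene stay as the last step left them, time stands still between calls to the robot, and variables do not carry over. Pictures are saved under pics/ and viewed, about 12 in all and at most 16, crops included, and the job is handed in when it is done.

Besides the shell and the picture viewer there is one more tool, called after "Emit:" as name(argument=value, ...) on one line, values as JSON. move_arm: Moves the arm, as the interface text tells. Its arguments: {"type":"object","properties":{"commands":{"type":"string"},"force":{"type":"number"}},"required":["commands"]}

```bash
mkdir -p pics
python3 - <<'E'
from cell import manip, vision, spotter
import cv2, numpy as np
print(manip.get_state())
for n in ("scene","top"):
    im,d=vision.capture(n); cv2.imwrite(f"pics/{n}0.png",im)
    ci=vision.camera_info(n); print(n,ci)
E
```

```text
{'t': 0.0, 'q': array([ 9.35217227e-01,  2.59345228e-01,  1.53608000e+00, -1.26008910e-05,
        1.34799629e+00, -2.02796683e-01]), 'joint_vel': array([ 0.00133151,  0.00026982, -0.00080404,  0.00065988, -0.00027971,
        0.00039687]), 'joint_torque': array([-1.76936039e-03, -4.37299597e+01, -2.84001178e+01,  7.18124444e-02,
        4.12262650e-02, -1.29576570e-04]), 'tcp_pos': array([0.23034198, 0.4988825 , 0.23981771]), 'eef_rot': array([-6.74358108e-01, -3.06761024e+00,  2.63128617e-03]), 'wrist_force': array([-0.58609035, -0.82459632, -0.33115959]), 'moment': array([-0.01944418, -0.01233288,  0.06060595]), 'opening': 0.09316656460573754}
scene {'camera_matrix': array([[424.33566834,   0.        , 323.68216664],
       [  0.        , 424.33566834, 195.84630331],
       [  0.        ,   0.        ,   1.        ]]), 'origin': array([1.30989937, 0.5199473 , 0.80806522]), 'orientation': array([-1.09568664, -2.25363869,  1.11576014])}
top {'camera_matrix': array([[361.04287206,   0.        , 321.83217864],
       [  0.        , 361.04287206, 195.95046856],
       [  0.        ,   0.        ,   1.        ]]), 'origin': array([ 0.39102501, -0.04488171,  0.88319188]), 'orientation': array([-2.11258746,  2.14025831, -0.22299585])}
```

View pics/scene0.png

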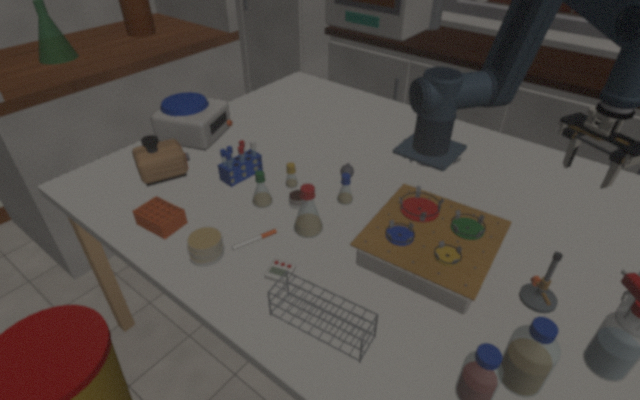

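View pics/top0.png

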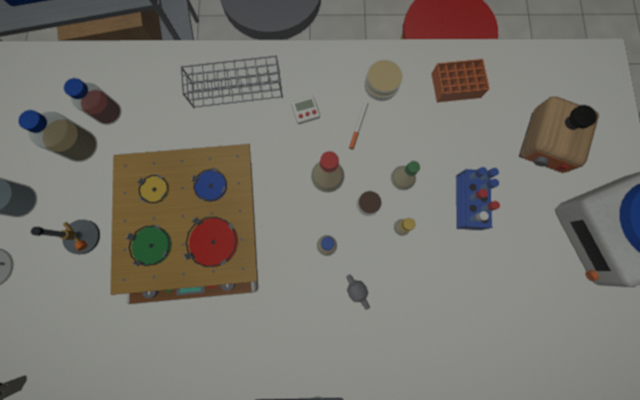

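The scene view shows the flasks left of the shaker: red (308,210), blue (346,190), green (262,190), yellow (291,175). The shaker sits at about (435,240). From the top: red (329,165), blue (327,243), green (410,170), yellow (406,226); clamps yellow (153,188), blue (210,185), green (150,245), red (212,241). Measure all of them from both views.

```bash
cat > h.py <<'E'
from cell import manip, vision, spotter
import cv2, numpy as np
from scipy.spatial.transform import Rotation as R
C=("yellow","blue","green","red")
def ray(ci,uv):
    K=ci["camera_matrix"]; d=np.array([(uv[0]-K[0,2])/K[0,0],(uv[1]-K[1,2])/K[1,1],1.])
    return np.array(ci["origin"]), R.from_rotvec(ci["orientation"]).apply(d)
def pts(ci,d,mask):
    v,u=np.nonzero(mask&(d>0)); z=d[v,u]; K=ci["camera_matrix"]
    P=np.c_[(u-K[0,2])/K[0,0]*z,(v-K[1,2])/K[1,1]*z,z]
    return R.from_rotvec(ci["orientation"]).apply(P)+ci["origin"]
def tri(a,b):
    (o1,d1),(o2,d2)=a,b
    s=np.linalg.lstsq(np.c_[d1,-d2],o2-o1,rcond=None)[0]
    p,q=o1+s[0]*d1,o2+s[1]*d2
    return (p+q)/2,np.linalg.norm(p-q)
def colour(im,c):
    h=cv2.cvtColor(im,cv2.COLOR_BGR2HSV).astype(int); H,S,V=h[...,0],h[...,1],h[...,2]
    k=(S>110)&(V>40)
    return k&{"yellow":(H>15)&(H<32)&(S>130),"blue":(H>100)&(H<130),"green":(H>45)&(H<90),"red":(H<8)|(H>172)}[c]
E
python3 - <<'E'
from h import *
np.set_printoptions(precision=4,suppress=True)
D={}
for n in ("top","scene"):
    im,d=vision.capture(n); ci=vision.camera_info(n)
    for t in [f"{k}_{c}" for k in("flask","clamp") for c in C]+["dishes","tube_rack"]:
        r=spotter.outline_of(n,t)
        if not r: print(n,t,"none"); continue
        r=r[0]; m=r["mask"]; c=t.split("_")[-1]
        P=pts(ci,d,m)
        if c in C:
            mm=cv2.dilate(m.astype(np.uint8),np.ones((3,3)))>0
            cm=(colour(im,c)&mm).astype(np.uint8)
            nn,l,st,ce=cv2.connectedComponentsWithStats(cm)
            if nn<2: print(n,t,"no colour",r["bbox"]);continue
            i=1+np.argmax(st[1:,4]); D[n,t]=(ci,ce[i]); Q=pts(ci,d,l==i)
            hull=st[i]
            print(n,t,round(r["score"],2),"px",ce[i],hull[:5],"depth med",np.median(Q,0) if len(Q) else None, "mid",(Q.min(0)+Q.max(0))/2 if len(Q) else None)
        else: print(n,t,round(r["score"],2),r["bbox"],P.min(0),P.max(0))
for k in("flask","clamp"):
    for c in C:
        t=f"{k}_{c}"
        if ("top",t) in D and ("scene",t) in D:
            print(t,*tri(ray(*D["top",t]),ray(*D["scene",t])))
E
```

```text
top flask_yellow 0.74 px [409.1321 223.4717] [404 219  10  10  53] depth med [ 0.4839 -0.2521  0.0821] mid [ 0.4831 -0.2516  0.0824]
top flask_blue 0.78 px [327.1296 243.1574] [322 238  11  12 108] depth med [ 0.4413 -0.0679  0.0973] mid [ 0.4407 -0.0678  0.0883]
top flask_green no colour [387.6, 162.1, 419.0, 188.7]
top flask_red 0.59 px [328.6604 160.8507] [320 152  18  20 268] depth med [ 0.6109 -0.0733  0.147 ] mid [ 0.6131 -0.0731  0.1356]
top clamp_yellow 0.92 px [152.7107 188.5124] [140 176  27  26 484] depth med [0.5673 0.3172 0.0953] mid [0.5663 0.3146 0.0985]
top clamp_blue 0.66 px [209.5277 184.9462] [195 170  30  30 650] depth med [0.5735 0.1916 0.0953] mid [0.5737 0.1916 0.1004]
top clamp_green 0.74 px [149.4394 245.2659] [132 227  36  37 974] depth med [0.442  0.3149 0.0951] mid [0.4426 0.3116 0.1001]
top clamp_red none
top dishes 0.65 [356.9, 190.5, 381.0, 218.6] [ 0.5134 -0.207  -0.0029] [ 0.578  -0.1433  0.036 ]
top tube_rack 0.74 [191.5, 165.3, 228.6, 198.5] [0.5375 0.1541 0.0886] [0.6134 0.2325 0.1184]
scene flask_yellow no colour [282.1, 159.3, 299.9, 188.0]
scene
[... 372 characters left out ...]
24  16 206] depth med [0.558  0.3127 0.0944] mid [0.5602 0.3127 0.0949]
scene clamp_blue 0.56 px [399.9194 233.172 ] [389 227  24  14 186] depth med [0.5661 0.1879 0.0942] mid [0.5686 0.1868 0.0938]
scene clamp_green none
scene clamp_red 0.63 px [419.3695 208.5762] [401 197  38  25 663] depth med [0.448  0.1791 0.0943] mid [0.4485 0.18   0.1077]
scene dishes 0.78 [285.3, 190.5, 302.7, 207.6] [ 0.4948 -0.2347 -0.0032] [ 0.6314 -0.0833  0.1248]
scene tube_rack none
flask_blue [ 0.4413 -0.0681  0.0904] 0.00042748368453354463
flask_red [ 0.6151 -0.0727  0.1319] 0.0015683801360364196
clamp_yellow [0.5656 0.3147 0.1002] 0.0001704473588897249
clamp_blue [0.5724 0.1906 0.0993] 0.00023900231969132548
```

Run:
```python
from h import *
np.set_printoptions(precision=4,suppress=True)
s=manip.get_state(); ci=vision.camera_info("wrist"); T=R.from_rotvec(s["eef_rot"])
print("cam in tool", T.inv().apply(ci["origin"]-s["tcp_pos"]), (T.inv()*R.from_rotvec(ci["orientation"])).as_matrix(), ci["camera_matrix"])
im,d=vision.capture("top"); ci=vision.camera_info("top")
for n,b in (("flask_green",(387,155,425,190)),):
    P=np.zeros(d.shape,bool);P[b[1]:b[3],b[0]:b[2]]=1
    h=cv2.cvtColor(im,cv2.COLOR_BGR2HSV); print(h[160:178:3,405:420:3].tolist())
    Q=pts(ci,d,P); Q=Q[Q[:,2]>.1]; print(n,len(Q),np.median(Q,0),Q.min(0),Q.max(0))
m=np.zeros(d.shape,bool);m[215:272,183:242]=1; m&=colour(im,"red"); Q=pts(ci,d,m);print("clamp_red",m.sum(),np.median(Q,0),(Q.min(0)+Q.max(0))/2)
```

```text
cam in tool [ 0.0689  0.0011 -0.1449] [[-0.0001 -0.9677 -0.2519]
 [ 1.     -0.0002  0.0005]
 [-0.0006 -0.2519  0.9677]] [[312.8958   0.     317.2892]
 [  0.     312.8958 202.6703]
 [  0.       0.       1.    ]]
[[[40, 11, 143], [36, 9, 143], [40, 12, 129], [54, 20, 127], [30, 7, 140]], [[30, 9, 144], [57, 25, 111], [65, 94, 87], [65, 95, 86], [63, 78, 88]], [[55, 35, 96], [64, 88, 81], [66, 93, 88], [65, 95, 86], [65, 90, 88]], [[60, 61, 75], [63, 70, 69], [64, 96, 90], [64, 92, 89], [66, 101, 83]], [[43, 53, 86], [62, 57, 63], [62, 60, 64], [64, 76, 70], [53, 18, 111]], [[26, 50, 103], [44, 52, 84], [52, 55, 69], [46, 42, 79], [36, 9, 145]]]
flask_green 130 [ 0.6063 -0.2609  0.1119] [ 0.5943 -0.2748  0.1002] [ 0.6195 -0.2485  0.1158]
clamp_red 1762 [0.4469 0.1805 0.0953] [0.4488 0.1781 0.1051]
```

Emit:
move_arm(commands="0 0 -1 0 0 -1 60; 0 -0.5 -1 0 0 -1 60; 0 -1 -1 0 0 -1 60; -0.5 -1 -1 0 0 -1 60; -1 -1 0 0 0 -0.13 60; -1 -1 0 0 0 0 60; -1 -1 0 0 0 0 60; -1 -1 0 0 0 0 60; -1 -1 0 0 0 0 60; 0 0 0 0 0 0 60; 0 0 0 0 0 0 60")

```text
t: 2.17
tcp_pos: [0.3562, 0.3102, 0.3406]
eef_rot: [-0.007, -3.141, -0.0]
wrist_force: [-0.0, -0.1, -0.1]
opening: 0.06
```

```bash
cat > clamps.py <<'E'
from h import *
np.set_printoptions(precision=4,suppress=True)
# disc outline by colour at plane z=0.094 : enclosing circle & fit
im,d=vision.capture("wrist"); ci=vision.camera_info("wrist"); cv2.imwrite("pics/wclamp.png",im)
K=ci["camera_matrix"]; Rm=R.from_rotvec(ci["orientation"])
for c,g in dict(yellow=(.567,.315),blue=(.573,.191),green=(.442,.313),red=(.448,.179)).items():
    m=colour(im,c)|((lambda h:(h[...,1]>70)&(h[...,0]>45)&(h[...,0]<90))(cv2.cvtColor(im,cv2.COLOR_BGR2HSV)) if c=="green" else False)
    v,u=np.nonzero(m)
    D=Rm.apply(np.c_[(u-K[0,2])/K[0,0],(v-K[1,2])/K[1,1],np.ones(len(u))])
    s=(0.094-ci["origin"][2])/D[:,2]; P=(D*s[:,None]+ci["origin"])[:,:2]
    P=P[np.linalg.norm(P-g,axis=1)<.065].astype(np.float32)
    z=pts(ci,d,m); z=z[np.linalg.norm(z[:,:2]-g,axis=1)<.065]
    print(c,len(P),"enclosing",cv2.minEnclosingCircle(P),"mean",P.mean(0),"z",np.median(z,0))
E
python3 clamps.py
```

```text
yellow 1910 enclosing ((0.5669907331466675, 0.31501856446266174), 0.065070740878582) mean [0.5877 0.3208] z [0.5854 0.3213 0.0913]
blue 446 enclosing ((0.5847073793411255, 0.2065763771533966), 0.028169598430395126) mean [0.5842 0.2061] z [0.5842 0.2067 0.0946]
green 2531 enclosing ((0.44143959879875183, 0.3130379617214203), 0.04196297004818916) mean [0.4424 0.3137] z [0.4425 0.3142 0.0948]
red 2506 enclosing ((0.44646191596984863, 0.1804499477148056), 0.05227823927998543) mean [0.4337 0.1712] z [0.4308 0.1703 0.0947]
```

View pics/wclamp.png

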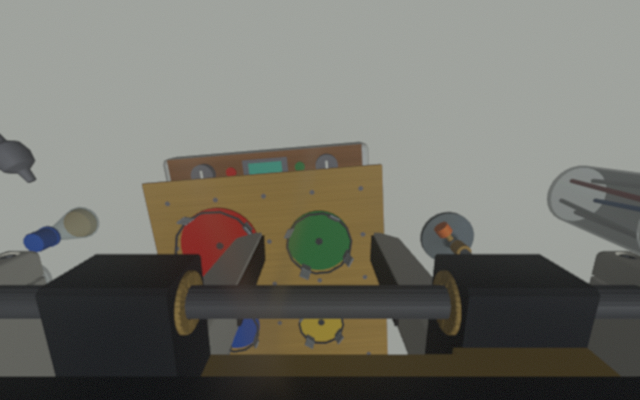

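The wrist view shows the red disc at (216,245) and the green disc at (319,241) unobstructed, while the gripper hides blue and yellow. I'll fit blue and yellow, plus the cap tops, in the top camera.

```bash
cat > topm.py <<'E'
from h import *
np.set_printoptions(precision=4,suppress=True)
def green(im):
    h=cv2.cvtColor(im,cv2.COLOR_BGR2HSV); return (h[...,1]>45)&(h[...,0]>45)&(h[...,0]<90)
def fit(cam,guess,z,rad,zt=None):
    im,d=vision.capture(cam); ci=vision.camera_info(cam); K=ci["camera_matrix"]; Rm=R.from_rotvec(ci["orientation"])
    for c,g in guess.items():
        m=green(im) if c=="green" else colour(im,c)
        v,u=np.nonzero(m)
        D=Rm.apply(np.c_[(u-K[0,2])/K[0,0],(v-K[1,2])/K[1,1],np.ones(len(u))])
        P=(D*((z[c]-ci["origin"][2])/D[:,2])[:,None]+ci["origin"])[:,:2]
        P=P[np.linalg.norm(P-g,axis=1)<rad[c]+.006].astype(np.float32)
        Q=pts(ci,d,m); Q=Q[np.linalg.norm(Q[:,:2]-g,axis=1)<rad[c]+.006]; zt=np.percentile(Q[:,2],80); Q=Q[abs(Q[:,2]-zt)<.004]
        print(cam,c,len(P),"circle",np.round(cv2.minEnclosingCircle(P)[0],4),round(cv2.minEnclosingCircle(P)[1],4),"depth",Q.mean(0),(Q.max(0)+Q.min(0))[:2]/2,len(Q))
if __name__=="__main__":
    fit("top",dict(yellow=(.566,.315),blue=(.573,.191),green=(.442,.313),red=(.4465,.1804)),dict.fromkeys(C,.094),dict(yellow=.031,blue=.0355,green=.042,red=.0525))
    fit("top",dict(yellow=(.484,-.252),blue=(.441,-.068),green=(.606,-.261),red=(.612,-.073)),dict(yellow=.081,blue=.096,green=.111,red=.146),dict(yellow=.014,blue=.014,green=.014,red=.02))
E
python3 topm.py
```

```text
top yellow 614 circle [0.5661 0.3151] 0.037 depth [0.5664 0.3158 0.095 ] [0.5629 0.3128] 500
top blue 649 circle [0.5742 0.1919] 0.0341 depth [0.5742 0.1919 0.0953] [0.5747 0.1919] 612
top green 1145 circle [0.442  0.3124] 0.0424 depth [0.4426 0.3134 0.0953] [0.4437 0.3112] 1037
top red 1765 circle [0.4482 0.1802] 0.0534 depth [0.4484 0.1809 0.0952] [0.4497 0.1787] 1636
top yellow 54 circle [ 0.4833 -0.2515] 0.0114 depth [ 0.483  -0.2519  0.0825] [ 0.4832 -0.2511] 52
top blue 111 circle [ 0.4411 -0.068 ] 0.013 depth [ 0.4415 -0.0681  0.0973] [ 0.4414 -0.0689] 105
top green 152 circle [ 0.6035 -0.2591] 0.017 depth [ 0.6069 -0.2616  0.112 ] [ 0.6075 -0.2617] 104
top red 264 circle [ 0.6104 -0.073 ] 0.0218 depth [ 0.6131 -0.0734  0.1473] [ 0.6131 -0.0726] 225
```

Emit:
move_arm(commands="0 -1 0 0 0 0 60; 0 -1 0 0 0 0 60; 0 -1 0 0 0 0 60; 0 -1 0 0 0 0 60; 0 -1 0 0 0 0 60; 0 -1 0 0 0 0 60; 0 -1 0 0 0 0 60; 0 -1 0 0 0 0 60; 0 -1 0 0 0 0 60; 0 -1 0 0 0 0 60; -0.2 -1 0 0 0 0 60; -0.2 -1 0 0 0 0 60; -0.2 -1 0 0 0 0 60; -0.4 -1 0 0 0 0 60; -1 -1 0 0 0 0 60; -1 -1 0 0 0 0 60; -1 -1 0 0 0 0 60; 0 -1 0 0 0 0 60; 0 0 0 0 0 0 60; 0 0 0 0 0 0 60")

```text
t: 3.98
tcp_pos: [0.4554, -0.138, 0.3401]
eef_rot: [-0.0, -3.14, -0.002]
wrist_force: [0.2, -0.5, 0.0]
opening: 0.06
```

Emit:
move_arm(commands="-0.3 -1 0 0 0 0 60; -0.3 -1 0 0 0 0 60; -0.3 -1 0 0 0 0 60; -0.21 -1 0 0 0 0 60; 0 -0.54 0.5 0 0 0 60; 0 0 1 0 0 0 60; 0 0 1 0 0 0 60; 0 0 1 0 0 0 60; 0 0 1 0 0 0 60; 0 0 1 0 0 0 60; 0 0 1 0 0 0 60; 0 0 1 0 0 0 60; 0 0 0.5 0 0 0 60; 0 0 0 0 0 0 60; 0 0 0 0 0 0 60")

```text
t: 5.23
tcp_pos: [0.4829, -0.2502, 0.1409]
eef_rot: [0.003, -3.141, -0.001]
wrist_force: [0.7, -0.2, 0.3]
opening: 0.0603
```

Run:
```python
from h import *
s=manip.get_state();print(s["tcp_pos"],s["eef_rot"],s["wrist_force"])
im,d=vision.capture("scene"); a=im[100:280,200:420]; cv2.imwrite("pics/s1.png",cv2.resize(a,None,fx=3,fy=3,interpolation=cv2.INTER_CUBIC))
```

```text
[ 0.48292331 -0.25017955  0.14085652] [ 2.73943625e-03 -3.14098131e+00 -1.44524085e-03] [ 0.72959453 -0.20553067  0.2673301 ]
```

View pics/s1.png

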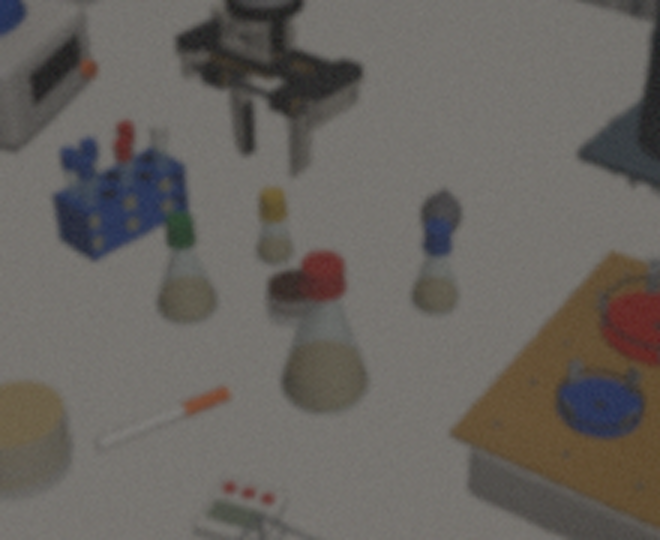

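The crop shows the open gripper centred over the yellow cap at crop (272,205), with all flasks upright. Descend and grip.

Emit:
move_arm(commands="0 0 0.7 0 0 0 60; 0 0 0.7 0 0 0 60; 0 0 0.7 0 0 0 60; 0 0 0.7 0 0 0 60; 0 0 0 0 0 0 60; 0 0 0 0 0 0 15; 0 0 0 0 0 0 15; 0 0 0 0 0 0 15; 0 0 0 0 0 0 15; 0 0 0 0 0 0 15; 0 0 0 0 0 0 15; 0 0 0 0 0 0 15; 0 0 0 0 0 0 15", force=15)

```text
t: 6.37
tcp_pos: [0.4832, -0.2525, 0.0714]
eef_rot: [0.001, 3.141, -0.001]
wrist_force: [-0.6, 1.2, 5.5]
opening: 0.0277
```

Emit:
move_arm(commands="0 0 -0.2 0 0 0 15; 0 0 -0.4 0 0 0 15; 0 0 -0.6 0 0 0 15; 0 0 -1 0 0 0 15; 0 0 0 0 0 0 15; 0 0 0 0 0 0 15")

```text
t: 6.87
tcp_pos: [0.4836, -0.2528, 0.1273]
eef_rot: [0.0, 3.139, -0.004]
wrist_force: [0.0, 0.4, -0.6]
opening: 0.0278
```

Run:
```python
from h import *
s=manip.get_state();print(s["tcp_pos"],s["eef_rot"],s["wrist_force"],s["opening"])
im,d=vision.capture("scene"); a=im[100:280,200:420]; cv2.imwrite("pics/s2.png",cv2.resize(a,None,fx=3,fy=3,interpolation=cv2.INTER_CUBIC))
```

```text
[ 0.48356086 -0.25280163  0.12733385] [ 3.94255876e-04  3.13891064e+00 -3.52261526e-03] [ 0.02018272  0.42033542 -0.63625929] 0.027756207724551483
```

View pics/s2.png

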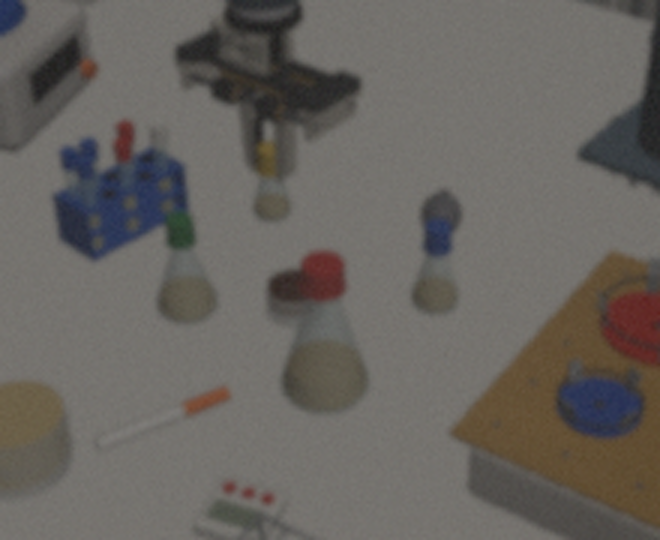

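The yellow flask hangs upright in the grip at crop (272,190). Carry it over.

Emit:
move_arm(commands="0 0 -0.6 0 0 0 15; 0 0 -1 0 0 0 15; 0 0.3 -1 0 0 0 15; 0 0.6 -1 0 0 0 15; 0 0.9 -0.6 0 0 0 15; -0.2 1 0 0 0 0 15; -0.2 1 0 0 0 0 15; -0.2 1 0 0 0 0 15; -0.2 1 0 0 0 0 15; -0.2 1 0 0 0 0 15; -0.2 1 0 0 0 0 15; -0.2 1 0 0 0 0 15; -0.2 1 0 0 0 0 15; -0.2 1 0 0 0 0 15; -0.2 1 0 0 0 0 15; -0.2 1 0 0 0 0 15; -0.2 1 0 0 0 0 15; -0.2 1 0 0 0 0 15; -0.2 1 0 0 0 0 15; -0.2 1 0 0 0 0 15")

```text
t: 8.58
tcp_pos: [0.5571, 0.1691, 0.229]
eef_rot: [-0.0, -3.139, 0.001]
wrist_force: [0.6, -0.4, -0.4]
opening: 0.0278
```

Emit:
move_arm(commands="-0.2 1 0 0 0 0 15; -0.1 1 0 0 0 0 15; 0 1 0 0 0 0 15; 0 1 0 0 0 0 15; 0 0.7 0 0 0 0 15; 0 0.4 0 0 0 0 15; 0 0.2 0 0 0 0 15; 0 0 0 0 0 0 15; 0 0 0 0 0 0 15; 0 0 0 0 0 0 15; 0 0 0 0 0 0 15")

```text
t: 9.5
tcp_pos: [0.5656, 0.2992, 0.2307]
eef_rot: [-0.003, -3.142, 0.001]
wrist_force: [-0.0, -0.4, 0.1]
opening: 0.0279
```

```bash
cat > where.py <<'E'
from h import *
import sys
np.set_printoptions(precision=4,suppress=True)
S=[]
for i in range(4):
    if i: vision.capture("top")
    S.append(manip.get_state())
p=np.mean([s["tcp_pos"] for s in S],0); s=S[-1]
Rm=np.mean([R.from_rotvec(s["eef_rot"]).as_matrix() for s in S],0)
print("tcp",p,"F",np.mean([s["wrist_force"] for s in S],0),"open",s["opening"]); print(Rm)
if len(sys.argv)>3:
    g=np.array(list(map(float,sys.argv[1:4])))
    print("units tool", Rm.T@(g-p)/.025)
E
python3 where.py .5662 .3154 .166
```

```text
tcp [0.5656 0.2994 0.2308] F [-0.0691 -0.2634 -0.1721] open 0.0275413270804395
[[-1.      0.0015  0.0002]
 [ 0.0015  1.     -0.0002]
 [-0.0002 -0.0002 -1.    ]]
units tool [-0.0212  0.6403  2.592 ]
```

Emit:
move_arm(commands="0 0.4 0 0 0 0 15; 0 0.24 0.3 0 0 0 15; 0 0 0.5 0 0 0 15; 0 0 0.4 0 0 0 15; 0 0 0 0 0 0 15; 0 0 0 0 0 0 15; 0 0 0 0 0 0 15")

```text
t: 10.23
tcp_pos: [0.5655, 0.3165, 0.2007]
eef_rot: [0.0, 3.142, 0.0]
wrist_force: [0.8, -0.9, -0.6]
opening: 0.0279
```

```bash
python3 where.py .5662 .3154 .166
python3 - <<'E'
from h import *
im,d=vision.capture("scene"); a=im[170:310,350:520]; cv2.imwrite("pics/s3.png",cv2.resize(a,None,fx=4,fy=4,interpolation=cv2.INTER_CUBIC))
E
```

```text
tcp [0.5657 0.3165 0.2011] F [ 0.2329 -0.2881 -0.4681] open 0.027727792773446794
[[-1.      0.0003  0.0008]
 [ 0.0003  1.      0.0003]
 [-0.0008  0.0003 -1.    ]]
units tool [-0.0183 -0.0442  1.4057]
```

View pics/s3.png

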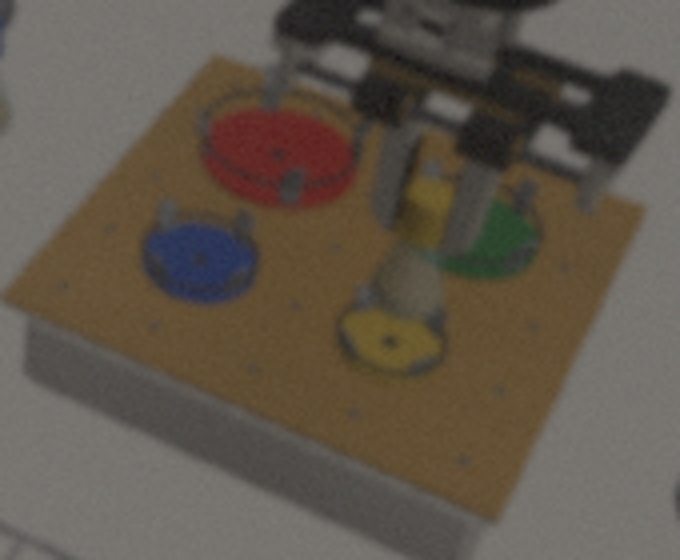

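The flask sits over the yellow disc at crop (400,300), above (390,342), and is well aligned. Descend slowly.

Emit:
move_arm(commands="0 -0.04 0.4 0 0 0 15; 0 0 0.4 0 0 0 15; 0 0 0.3 0 0 0 15; 0 0 0.1 0 0 0 15; 0 0 0.04 0 0 0 15; 0 0 0.04 0 0 0 15; 0 0 0.04 0 0 0 15; 0 0 0.03 0 0 0 15; 0 0 0 0 0 0 15; 0 0 0 0 0 0 15; 0 0 0 0 0 0 15")

```text
t: 11.35
tcp_pos: [0.5655, 0.3154, 0.1672]
eef_rot: [0.0, 3.141, 0.0]
wrist_force: [-0.2, -0.4, -0.8]
opening: 0.0274
```

```bash
python3 where.py .5662 .3154 .166
```

```text
tcp [0.5655 0.3154 0.1671] F [ 0.2611 -0.189  -0.314 ] open 0.027345900236081536
[[-1.      0.0003  0.0004]
 [ 0.0003  1.      0.0001]
 [-0.0004  0.0001 -1.    ]]
units tool [-0.0278  0.0007  0.0453]
```

Emit:
move_arm(commands="0 0 0.03 0 0 0 15; 0 0 0.02 0 0 0 15; 0 0 0.02 0 0 0 15; 0 0 0 0 0 0 15; 0 0 0 0 0 0 15")

```text
t: 11.92
tcp_pos: [0.5655, 0.3153, 0.1654]
eef_rot: [0.0, 3.141, 0.0]
wrist_force: [-1.5, -0.7, 2.6]
opening: 0.0278
```

```bash
python3 where.py .5662 .3154 .166
```

```text
tcp [0.5655 0.3153 0.1654] F [-0.8706 -0.7001  2.4456] open 0.027749962842653186
[[-1.      0.0003  0.0003]
 [ 0.0003  1.      0.    ]
 [-0.0003  0.     -1.    ]]
units tool [-0.0283  0.003  -0.0228]
```

Emit:
move_arm(commands="0 0 0 0 0 0 50; 0 0 0 0 0 0 50; 0 0 0 0 0 0 50; 0 0 0 0 0 0 50; 0 0 -0.4 0 0 0 50; 0 0 -1 0 0 0 50; 0 0 -1 0 0 0 50; 0 0 -1 0 0 0 50; 0.3 -0.6 -0.6 0 0 0 50; 0.33 -1 0 0 0 0 50; 0.33 -1 0 0 0 0 50; 0.33 -1 0 0 0 0 50; 0.33 -1 0 0 0 0 50; 0.33 -1 0 0 0 0 50; 0.33 -1 0 0 0 0 50; 0.33 -1 0 0 0 0 50; 0.33 -1 0 0 0 0 50; 0.33 -1 0 0 0 0 50; 0.33 -1 0 0 0 0 50; 0.33 -1 0 0 0 0 50")

```text
t: 13.73
tcp_pos: [0.4666, 0.0243, 0.2661]
eef_rot: [0.0, 3.14, -0.0]
wrist_force: [-0.1, 0.1, -0.2]
opening: 0.0499
```

Emit:
move_arm(commands="0.33 -1 0 0 0 0 60; 0.33 -1 0 0 0 0 60; 0.3 -1 0 0 0 0 60; 0.08 -0.7 0.5 0 0 0 60; 0 0 1 0 0 0 60; 0 0 1 0 0 0 60; 0 0 1 0 0 0 60; 0 0 0.7 0 0 0 60; 0 0 0 0 0 0 60; 0 0 0 0 0 0 60; 0 0 0 0 0 0 60")

```text
t: 14.65
tcp_pos: [0.442, -0.0674, 0.1616]
eef_rot: [0.0, 3.14, -0.001]
wrist_force: [-0.1, 0.2, -0.3]
opening: 0.0603
```

```bash
python3 where.py .4413 -.068 .086
python3 - <<'E'
from h import *
im,d=vision.capture("scene"); a=im[100:290,280:520]; cv2.imwrite("pics/s4.png",cv2.resize(a,None,fx=3,fy=3,interpolation=cv2.INTER_CUBIC))
E
```

```text
tcp [ 0.4421 -0.0675  0.1617] F [-0.0321  0.2341  0.0068] open 0.05996561114170837
[[-1.      0.0001  0.0026]
 [ 0.0001  1.     -0.0011]
 [-0.0026 -0.0011 -1.    ]]
units tool [ 0.0396 -0.0177  3.0289]
```

View pics/s4.png

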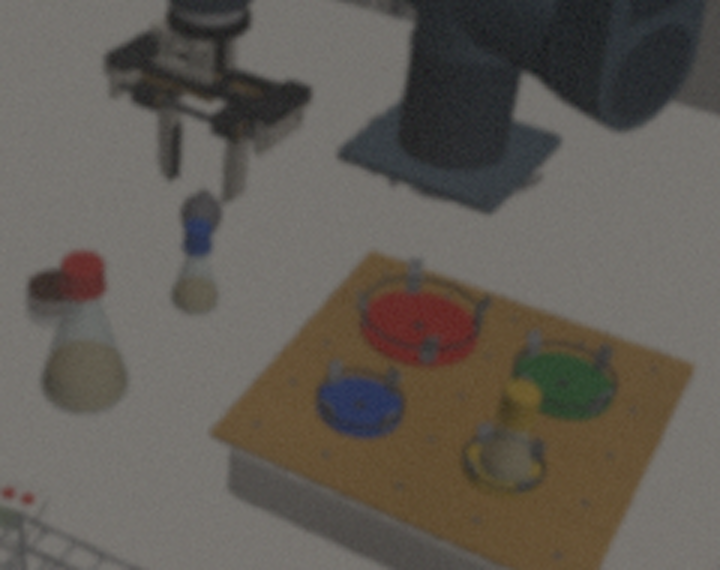

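Yellow is seated in its clamp at crop (505,450), and its lean matches the perspective. The gripper is above the blue flask at (197,235).

Emit:
move_arm(commands="0.03 -0.02 0.8 0 0 0 60; 0 0 0.8 0 0 0 60; 0 0 0.8 0 0 0 60; 0 0 0.6 0 0 0 60; 0 0 0 0 0 0 60; 0 0 0 0 0 0 15; 0 0 0 0 0 0 15; 0 0 0 0 0 0 15; 0 0 0 0 0 0 15; 0 0 0 0 0 0 15; 0 0 0 0 0 0 15; 0 0 0 0 0 0 15; 0 0 0 0 0 0 15")

```text
t: 15.93
tcp_pos: [0.4408, -0.0679, 0.0857]
eef_rot: [0.001, 3.14, -0.001]
wrist_force: [-0.3, -0.4, 4.9]
opening: 0.0276
```

```bash
python3 where.py
```

```text
tcp [ 0.4408 -0.0679  0.0857] F [-0.5956 -0.2332  5.2872] open 0.027487603804100324
[[-1.      0.0003  0.0012]
 [ 0.0003  1.     -0.0005]
 [-0.0012 -0.0005 -1.    ]]
```

Emit:
move_arm(commands="0 0 -0.3 0 0 0 15; 0 0 -0.6 0 0 0 15; 0 0 -1 0 0 0 15; 0 0 -1 0 0 0 15; 0 0 -1 0 0 0 15; 0 0.3 -1 0 0 0 15; -0.2 0.6 -1 0 0 0 15; -0.5 0.9 -0.3 0 0 0 15; -0.5 1 0 0 0 0 15; -0.5 1 0 0 0 0 15; -0.5 1 0 0 0 0 15; -0.5 1 0 0 0 0 15; -0.5 1 0 0 0 0 15; -0.5 1 0 0 0 0 15; -0.5 1 0 0 0 0 15; -0.5 0.8 0 0 0 0 15; -0.4 0.5 0 0 0 0 15; -0.2 0.3 0 0 0 0 15; 0 0 0 0 0 0 15; 0 0 0 0 0 0 15")

```text
t: 17.75
tcp_pos: [0.5723, 0.1921, 0.2398]
eef_rot: [0.0, -3.14, 0.001]
wrist_force: [0.4, -0.2, -1.1]
opening: 0.0277
```

```bash
python3 where.py .5735 .1915 .1797
```

```text
tcp [0.5723 0.1916 0.24  ] F [ 0.3613  0.0314 -0.2888] open 0.027695612467695096
[[-1.      0.0006 -0.001 ]
 [ 0.0006  1.     -0.0005]
 [ 0.001  -0.0005 -1.    ]]
units tool [-0.0508 -0.0046  2.4125]
```

Emit:
move_arm(commands="-0.05 0 0.5 0 0 0 15; 0 0 0.6 0 0 0 15; 0 0 0.5 0 0 0 15; 0 0 0.4 0 0 0 15; 0 0 0.15 0 0 0 15; 0 0 0.06 0 0 0 15; 0 0 0.06 0 0 0 15; 0 0 0.04 0 0 0 15; 0 0 0.03 0 0 0 15; 0 0 0.02 0 0 0 15; 0 0 0.02 0 0 0 15; 0 0 0 0 0 0 15; 0 0 0 0 0 0 15; 0 0 0 0 0 0 15")

```text
t: 19.07
tcp_pos: [0.5742, 0.1924, 0.1808]
eef_rot: [0.0, 3.141, -0.0]
wrist_force: [0.3, 0.4, 0.1]
opening: 0.0276
```

```bash
python3 where.py .5735 .1915 .1797
```

```text
tcp [0.5742 0.1924 0.1807] F [ 0.6005 -0.0015 -0.3773] open 0.028011047565198045
[[-1.      0.0003  0.0001]
 [ 0.0003  1.     -0.    ]
 [-0.0001 -0.     -1.    ]]
units tool [ 0.0263 -0.0346  0.0411]
```

Emit:
move_arm(commands="0 0 0.03 0 0 0 15; 0 0 0.02 0 0 0 15; 0 0 0.01 0 0 0 15; 0 0 0 0 0 0 15; 0 0 0 0 0 0 15")

```text
t: 19.63
tcp_pos: [0.5744, 0.1923, 0.1797]
eef_rot: [0.0, 3.141, 0.0]
wrist_force: [-1.1, -0.2, 4.5]
opening: 0.0279
```

Emit:
move_arm(commands="0 0 0 0 0 0 50; 0 0 0 0 0 0 50; 0 0 0 0 0 0 50; 0 0 0 0 0 0 50; 0 0 -0.4 0 0 0 50; 0 0 -1 0 0 0 50; 0 0 -1 0 0 0 50; 0 0 -1 0 0 0 50; 0 -0.6 -0.6 0 0 0 50; -0.1 -1 0 0 0 0 50; -0.1 -1 0 0 0 0 50; -0.1 -1 0 0 0 0 50; -0.1 -1 0 0 0 0 50; -0.1 -1 0 0 0 0 50; -0.1 -1 0 0 0 0 50; -0.1 -1 0 0 0 0 50; -0.1 -1 0 0 0 0 50; -0.1 -1 0 0 0 0 50; -0.1 -1 0 0 0 0 50; -0.1 -1 0 0 0 0 50")

```text
t: 21.3
tcp_pos: [0.6016, -0.0989, 0.28]
eef_rot: [0.001, 3.141, -0.0]
wrist_force: [0.0, -0.9, -0.0]
opening: 0.0498
```

Emit:
move_arm(commands="-0.1 -1 0 0 0 0 60; -0.1 -1 0 0 0 0 60; 0 -1 0 0 0 0 60; 0 -1 0 0 0 0 60; 0 -1 0 0 0 0 60; 0 -1 0 0 0 0 60; 0 -0.6 0 0 0 0 60; 0 0 1 0 0 0 60; 0 0 1 0 0 0 60; 0 0 1 0 0 0 60; 0 0 0.7 0 0 0 60; 0 0 0.3 0 0 0 60; 0 0 0 0 0 0 60; 0 0 0 0 0 0 60; 0 0 0 0 0 0 60")

```text
t: 22.55
tcp_pos: [0.6074, -0.263, 0.181]
eef_rot: [0.0, 3.139, -0.002]
wrist_force: [-0.4, -0.1, 0.3]
opening: 0.0603
```

```bash
python3 where.py .6069 -.2616 .100
python3 - <<'E'
from h import *
im,d=vision.capture("scene"); a=im[100:290,210:490]; cv2.imwrite("pics/s5.png",cv2.resize(a,None,fx=2.8,fy=2.8,interpolation=cv2.INTER_CUBIC))
E
```

```text
tcp [ 0.6073 -0.263   0.181 ] F [ 0.0421 -0.1392 -0.0982] open 0.060208841968183595
[[-1.      0.0001  0.0025]
 [ 0.0001  1.     -0.0016]
 [-0.0025 -0.0016 -1.    ]]
units tool [0.0258 0.0624 3.2404]
```

View pics/s5.png

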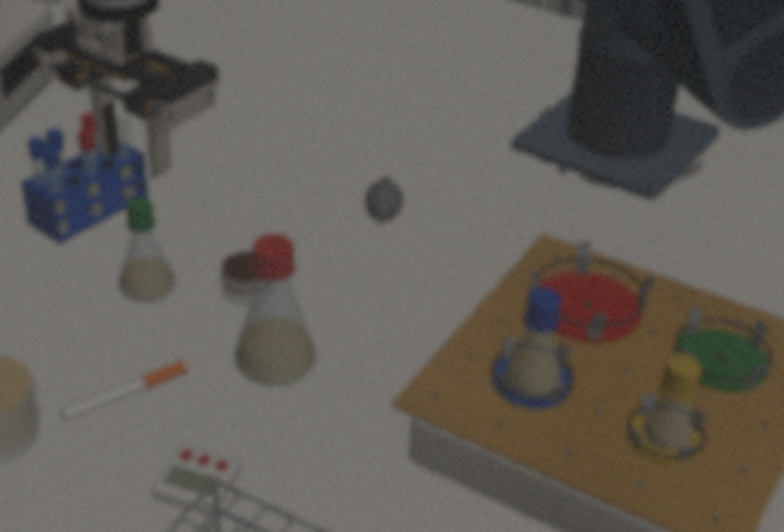

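Blue is seated at crop (533,350) and yellow is steady at (668,410). The gripper is above green at (140,215) and clear of the rack.

Emit:
move_arm(commands="0.02 0.06 0.8 0 0 0 50; 0 0 0.8 0 0 0 50; 0 0 0.8 0 0 0 50; 0 0 0.6 0 0 0 50; 0 0 0.23 0 0 0 50; 0 0 0 0 0 0 50; 0 0 0 0 0 0 15; 0 0 0 0 0 0 15; 0 0 0 0 0 0 15; 0 0 0 0 0 0 15; 0 0 0 0 0 0 15; 0 0 0 0 0 0 15; 0 0 0 0 0 0 15")

```text
t: 23.83
tcp_pos: [0.6066, -0.2617, 0.0995]
eef_rot: [0.001, 3.14, -0.002]
wrist_force: [0.0, -0.8, 5.6]
opening: 0.0274
```

```bash
python3 where.py
```

```text
tcp [ 0.6066 -0.2617  0.0995] F [-0.0756 -0.9885  5.4498] open 0.027591392868763193
[[-1.      0.0003  0.0017]
 [ 0.0003  1.     -0.0013]
 [-0.0017 -0.0013 -1.    ]]
```

Emit:
move_arm(commands="0 0 -0.3 0 0 0 15; 0 0 -0.6 0 0 0 15; 0 0 -1 0 0 0 15; 0 0 -1 0 0 0 15; 0 0 -1 0 0 0 15; 0 0 -1 0 0 0 15; 0.2 0.3 -1 0 0 0 15; 0.5 0.6 -0.9 0 0 0 15; 0.5 0.9 0 0 0 0 15; 0.5 1 0 0 0 0 15; 0.5 1 0 0 0 0 15; 0.5 1 0 0 0 0 15; 0.5 1 0 0 0 0 15; 0.5 1 0 0 0 0 15; 0.5 1 0 0 0 0 15; 0.5 1 0 0 0 0 15; 0.5 1 0 0 0 0 15; 0.5 1 0 0 0 0 15; 0.5 1 0 0 0 0 15; 0.4 1 0 0 0 0 15")

```text
t: 25.65
tcp_pos: [0.4394, 0.0602, 0.2682]
eef_rot: [-0.001, -3.14, -0.001]
wrist_force: [0.4, -0.6, 0.2]
opening: 0.028
```

Emit:
move_arm(commands="0.2 1 0 0 0 0 15; 0.1 1 0 0 0 0 15; 0 1 0 0 0 0 15; 0 1 0 0 0 0 15; 0 1 0 0 0 0 15; 0 1 0 0 0 0 15; 0 1 0 0 0 0 15; 0 1 0 0 0 0 15; 0 0.8 0 0 0 0 15; 0 0.6 0 0 0 0 15; 0 0.4 0 0 0 0 15; 0 0.2 0 0 0 0 15; 0 0 0 0 0 0 15; 0 0 0 0 0 0 15; 0 0 0 0 0 0 15")

```text
t: 26.9
tcp_pos: [0.4337, 0.3081, 0.2684]
eef_rot: [-0.002, -3.141, 0.001]
wrist_force: [0.4, 0.4, -0.1]
opening: 0.0277
```

```bash
python3 where.py .442 .313 .1937
```

```text
tcp [0.4337 0.3081 0.2684] F [-0.3997  0.0107 -0.8198] open 0.027542861131696034
[[-1.      0.0012 -0.0001]
 [ 0.0012  1.     -0.0003]
 [ 0.0001 -0.0003 -1.    ]]
units tool [-0.3301  0.1979  2.9898]
```

Emit:
move_arm(commands="-0.2 0.1 0.2 0 0 0 15; -0.13 0.1 0.4 0 0 0 15; 0 0 0.7 0 0 0 15; 0 0 0.7 0 0 0 15; 0 0 0.5 0 0 0 15; 0 0 0.2 0 0 0 15; 0 0 0.08 0 0 0 15; 0 0 0.06 0 0 0 15; 0 0 0.04 0 0 0 15; 0 0 0.03 0 0 0 15; 0 0 0.02 0 0 0 15; 0 0 0 0 0 0 15; 0 0 0 0 0 0 15; 0 0 0 0 0 0 15")

```text
t: 28.22
tcp_pos: [0.442, 0.314, 0.1955]
eef_rot: [0.0, 3.141, 0.0]
wrist_force: [0.2, 0.1, -0.7]
opening: 0.0276
```

```bash
python3 where.py .442 .313 .1937
```

```text
tcp [0.442  0.3139 0.1954] F [ 0.1352 -0.2708 -0.8196] open 0.027747242885400054
[[-1.      0.0003  0.0004]
 [ 0.0003  1.      0.0002]
 [-0.0004  0.0002 -1.    ]]
units tool [-0.0007 -0.0371  0.0669]
```

Emit:
move_arm(commands="0 -0.02 0.03 0 0 0 15; 0 0 0.03 0 0 0 15; 0 0 0.02 0 0 0 15; 0 0 0.01 0 0 0 15; 0 0 0 0 0 0 15; 0 0 0 0 0 0 15")

```text
t: 28.87
tcp_pos: [0.4422, 0.3133, 0.1934]
eef_rot: [0.001, 3.141, 0.0]
wrist_force: [-1.2, -1.8, 4.9]
opening: 0.0279
```

Emit:
move_arm(commands="0 0 0 0 0 0 50; 0 0 0 0 0 0 50; 0 0 0 0 0 0 50; 0 0 0 0 0 0 50; 0 0 -0.4 0 0 0 50; 0 0 -1 0 0 0 50; 0 0 -1 0 0 0 50; 0 0 -1 0 0 0 50; -0.2 -0.6 -0.7 0 0 0 50; -0.4 -1 0 0 0 0 50; -0.4 -1 0 0 0 0 50; -0.4 -1 0 0 0 0 50; -0.4 -1 0 0 0 0 50; -0.4 -1 0 0 0 0 50; -0.5 -1 0 0 0 0 50; -0.5 -1 0 0 0 0 50; -0.5 -1 0 0 0 0 50; -0.5 -1 0 0 0 0 50; -0.5 -1 0 0 0 0 50; -0.5 -1 0 0 0 0 50")

```text
t: 30.53
tcp_pos: [0.5723, 0.0221, 0.2962]
eef_rot: [0.001, 3.141, 0.0]
wrist_force: [0.8, 1.1, -0.2]
opening: 0.0499
```

Emit:
move_arm(commands="-0.5 -1 0 0 0 0 70; -0.5 -1 0 0 0 0 70; -0.5 -1 0 0 0 0 70; -0.1 -0.6 0 0 0 0 70; 0 -0.3 0.5 0 0 0 70; 0 0 1 0 0 0 70; 0 0 1 0 0 0 70; 0 0 0.5 0 0 0 70; 0 0 0 0 0 0 70; 0 0 0 0 0 0 70; 0 0 0 0 0 0 70")

```text
t: 31.45
tcp_pos: [0.6123, -0.0741, 0.222]
eef_rot: [-0.0, 3.14, -0.001]
wrist_force: [0.9, -0.0, 0.7]
opening: 0.0697
```

```bash
python3 where.py .6131 -.0734 .135
python3 - <<'E'
from h import *
im,d=vision.capture("scene"); a=im[100:290,230:510]; cv2.imwrite("pics/s6.png",cv2.resize(a,None,fx=2.8,fy=2.8,interpolation=cv2.INTER_CUBIC))
E
```

```text
tcp [ 0.6125 -0.0742  0.2222] F [0.0565 0.0797 0.2895] open 0.06973179382815528
[[-1.      0.      0.0026]
 [ 0.      1.     -0.0007]
 [-0.0026 -0.0007 -1.    ]]
units tool [-0.0152  0.0326  3.4864]
```

View pics/s6.png

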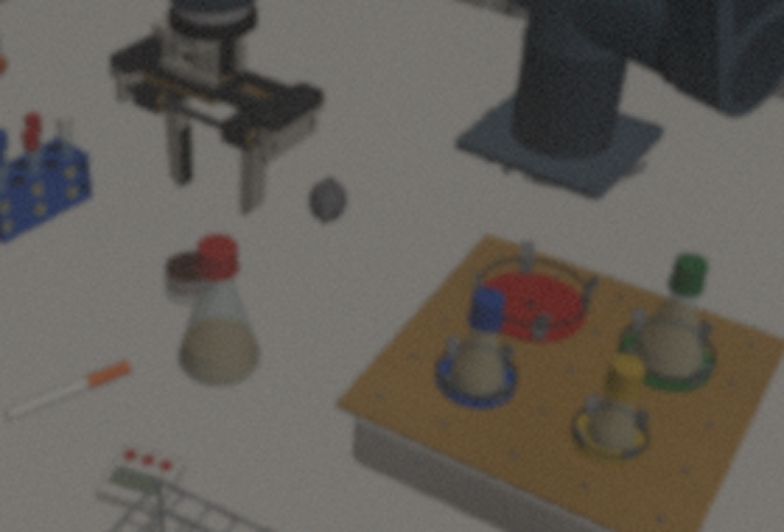

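Green is seated at crop (668,345), and blue and yellow are fine. The gripper is over the red cap at (218,255). Descend.

Emit:
move_arm(commands="-0.01 0.03 0.8 0 0 0 70; 0 0 0.8 0 0 0 70; 0 0 0.8 0 0 0 70; 0 0 0.7 0 0 0 70; 0 0 0.36 0 0 0 70; 0 0 0 0 0 0 70; 0 0 0 0 0 0 25; 0 0 0 0 0 0 25; 0 0 0 0 0 0 25; 0 0 0 0 0 0 25; 0 0 0 0 0 0 25; 0 0 0 0 0 0 25; 0 0 0 0 0 0 25; 0 0 0 0 0 0 25", force=18)

```text
t: 32.82
tcp_pos: [0.6125, -0.0737, 0.1347]
eef_rot: [0.001, 3.14, -0.001]
wrist_force: [0.5, -0.4, 5.1]
opening: 0.0396
```

```bash
python3 where.py
```

```text
tcp [ 0.6125 -0.0737  0.1347] F [-0.6694 -0.6398  5.4975] open 0.03935217247356999
[[-1.      0.0004  0.0014]
 [ 0.0003  1.     -0.0005]
 [-0.0014 -0.0005 -1.    ]]
```

Emit:
move_arm(commands="0 0 -0.3 0 0 0 25; 0 0 -0.6 0 0 0 25; 0 0 -1 0 0 0 25; 0 0 -1 0 0 0 25; 0 0 -1 0 0 0 25; 0.3 0 -1 0 0 0 25; 0.6 0.2 -1 0 0 0 25; 0.9 0.5 -0.7 0 0 0 25; 0.9 0.8 0 0 0 0 25; 0.9 0.9 0 0 0 0 25; 0.9 0.9 0 0 0 0 25; 0.8 0.9 0 0 0 0 25; 0.6 1 0 0 0 0 25; 0.4 1 0 0 0 0 25; 0.2 1 0 0 0 0 25; 0 1 0 0 0 0 25; 0 0.8 0 0 0 0 25; 0 0.6 0 0 0 0 25; 0 0.4 0 0 0 0 25; 0 0.2 0 0 0 0 25")

```text
t: 34.63
tcp_pos: [0.449, 0.1828, 0.2986]
eef_rot: [0.002, -3.14, -0.0]
wrist_force: [-0.1, 1.3, -2.2]
opening: 0.0403
```

Emit:
move_arm(commands="0 0 0 0 0 0 25; 0 0 0 0 0 0 25; 0 0 0 0 0 0 25")

```text
t: 34.88
tcp_pos: [0.4497, 0.1809, 0.2988]
eef_rot: [-0.002, -3.141, 0.001]
wrist_force: [0.9, -0.0, -2.2]
opening: 0.0396
```

```bash
python3 where.py .4475 .1805 .2289
python3 - <<'E'
from h import *
im,d=vision.capture("scene"); a=im[100:290,230:510]; cv2.imwrite("pics/s7.png",cv2.resize(a,None,fx=2.8,fy=2.8,interpolation=cv2.INTER_CUBIC))
E
```

```text
tcp [0.4497 0.1809 0.2988] F [-0.1292  0.1675 -2.09  ] open 0.03992656813526603
[[-1.      0.0013 -0.0002]
 [ 0.0013  1.     -0.0003]
 [ 0.0002 -0.0003 -1.    ]]
units tool [ 0.0881 -0.0134  2.798 ]
```

View pics/s7.png

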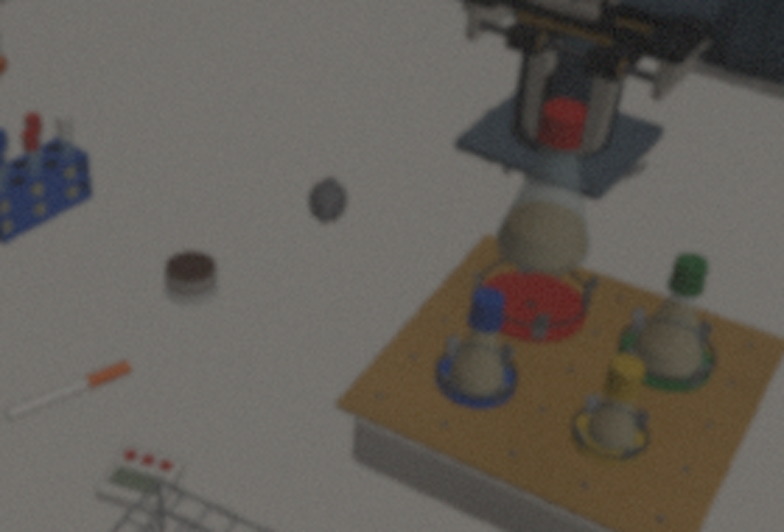

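The red flask hangs upright over the red disc at crop (540,240). Lower it gently.

Emit:
move_arm(commands="0.08 -0.01 0.4 0 0 0 25; 0 0 0.6 0 0 0 25; 0 0 0.6 0 0 0 25; 0 0 0.5 0 0 0 25; 0 0 0.3 0 0 0 25; 0 0 0.1 0 0 0 25; 0 0 0.08 0 0 0 25; 0 0 0.06 0 0 0 25; 0 0 0.04 0 0 0 25; 0 0 0.03 0 0 0 25; 0 0 0.02 0 0 0 25; 0 0 0 0 0 0 25; 0 0 0 0 0 0 25; 0 0 0 0 0 0 25")

```text
t: 36.25
tcp_pos: [0.4477, 0.1814, 0.2308]
eef_rot: [0.0, 3.141, 0.0]
wrist_force: [0.1, 0.2, -1.2]
opening: 0.0395
```

```bash
python3 where.py .4475 .1805 .2287
```

```text
tcp [0.4477 0.1814 0.2308] F [ 0.3675 -0.2041 -1.784 ] open 0.0397183831796525
[[-1.      0.0003  0.0002]
 [ 0.0003  1.      0.    ]
 [-0.0002  0.     -1.    ]]
units tool [ 0.0075 -0.0357  0.083 ]
```

Emit:
move_arm(commands="0 -0.02 0.03 0 0 0 25; 0 0 0.03 0 0 0 25; 0 0 0.02 0 0 0 25; 0 0 0.01 0 0 0 25; 0 0 0 0 0 0 25; 0 0 0 0 0 0 25")

```text
t: 36.9
tcp_pos: [0.4477, 0.1808, 0.2287]
eef_rot: [0.0, 3.141, -0.0]
wrist_force: [-0.8, -1.2, 2.6]
opening: 0.0396
```

Contact. Release, rise, and back away toward the robot's right.

Emit:
move_arm(commands="0 0 0 0 0 0 62; 0 0 0 0 0 0 62; 0 0 0 0 0 0 62; 0 0 0 0 0 0 62; 0 0 -0.3 0 0 0 62; 0 0 -0.8 0 0 0 62; 0 0 -1 0 0 0 62; 0 0 -1 0 0 0 62; 0 0 -0.6 0 0 0 62; 0 -1 0 0 0 0 62; 0 -1 0 0 0 0 62; 0 -1 0 0 0 0 62; 0 -1 0 0 0 0 62; 0 -1 0 0 0 0 62; 0 -1 0 0 0 0 62; 0 -1 0 0 0 0 62; 0 -1 0 0 0 0 62; 0 0 0 0 0 0 62; 0 0 0 0 0 0 62; 0 0 0 0 0 0 62")

```text
t: 38.57
tcp_pos: [0.4476, -0.0188, 0.3212]
eef_rot: [0.001, 3.141, 0.001]
wrist_force: [0.3, -0.1, -0.0]
opening: 0.0619
```

Run:
```python
from topm import *
fit("top",dict(yellow=(.566,.315),blue=(.574,.192),green=(.442,.313),red=(.448,.181)),dict(yellow=.175,blue=.19,green=.205,red=.24),dict(yellow=.014,blue=.014,green=.014,red=.02))
im,d=vision.capture("top"); im2,_=vision.capture("scene")
a=cv2.resize(im[130:310,90:270],(520,520),interpolation=cv2.INTER_CUBIC)
cv2.imwrite("pics/f_top.png",a); cv2.imwrite("pics/f_scene.png",cv2.resize(im2[100:300,210:510],None,fx=2.6,fy=2.6,interpolation=cv2.INTER_CUBIC))
```

```text
Traceback (most recent call last):
  File "topm.py", line 13, in fit
    Q=pts(ci,d,m); Q=Q[np.linalg.norm(Q[:,:2]-g,axis=1)<rad[c]+.006]; zt=np.percentile(Q[:,2],80); Q=Q[abs(Q[:,2]-zt)<.004]
                                                                         ~~~~~~~~~~~~~^^^^^^^^^^^
IndexError: index -1 is out of bounds for axis 0 with size 0
```

Run:
```python
from topm import *
im,d=vision.capture("top"); ci=vision.camera_info("top"); im2,_=vision.capture("scene")
a=cv2.resize(im[120:310,60:270],None,fx=2.8,fy=2.8,interpolation=cv2.INTER_CUBIC)
cv2.imwrite("pics/f_top.png",a); cv2.imwrite("pics/f_scene.png",cv2.resize(im2[100:300,210:510],None,fx=2.6,fy=2.6,interpolation=cv2.INTER_CUBIC))
P=pts(ci,d,np.ones(d.shape,bool))
for c,g,z in (("yellow",(.566,.315),.175),("blue",(.574,.192),.19),("green",(.442,.313),.205),("red",(.448,.181),.24)):
    Q=P[(np.linalg.norm(P[:,:2]-g,axis=1)<.03)&(abs(P[:,2]-z)<.006)]
    print(c,len(Q),Q.mean(0) if len(Q) else "",(Q.max(0)+Q.min(0))/2 if len(Q) else "")
print("max z near yellow",P[(np.linalg.norm(P[:,:2]-(.566,.315),axis=1)<.03)][:,2].max())
```

```text
yellow 0  
blue 0  
green 0  
red 2 [0.4452 0.162  0.2359] [0.4452 0.162  0.2359]Traceback (most recent call last):
  File "<stdin>", line 9, in <module>
    return umr_maximum(a, axis, None, out, keepdims, initial, where)
ValueError: zero-size array to reduction operation maximum which has no identity
```

View pics/f_top.png

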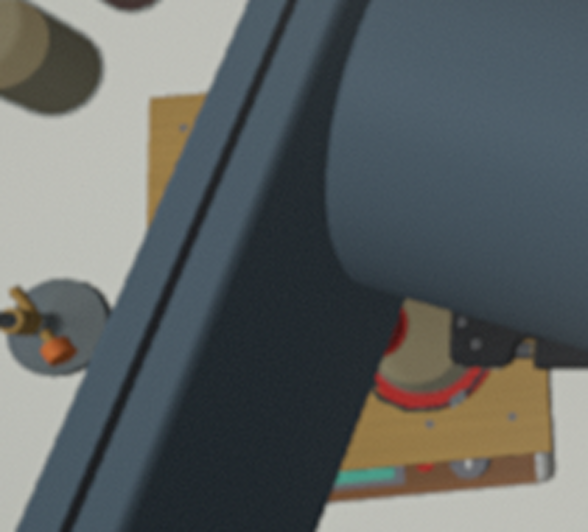

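View pics/f_scene.png

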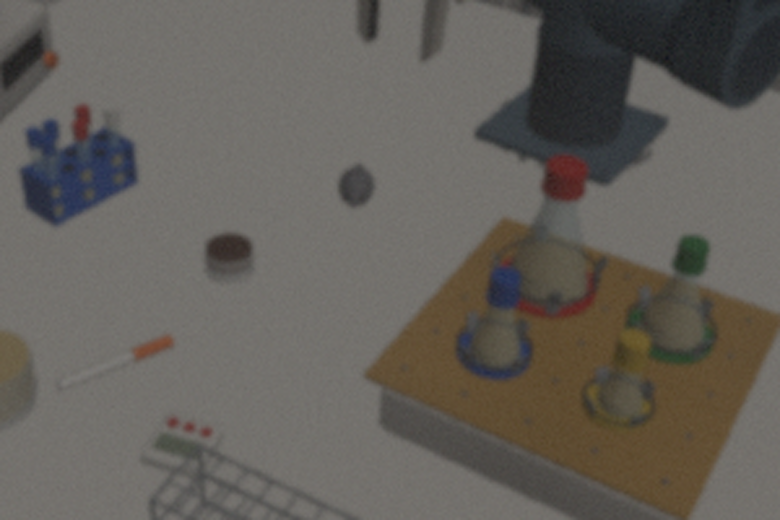

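The scene view shows all four flasks standing in their clamps, with the dishes (229,255) and rack (80,175) untouched. The arm blocks the top camera, so move aside and check numerically.

Emit:
move_arm(commands="0 -1 0 0 0 0 62; 0 -1 0 0 0 0 62; 0 -1 0 0 0 0 62; 0 -1 0 0 0 0 62; 0 -1 0 0 0 0 62; 0 -1 0 0 0 0 62; 0 -1 0 0 0 0 62; 0 -1 0 0 0 0 62; 0 -1 0 0 0 0 62; 0 -1 0 0 0 0 62; 0 -1 0 0 0 0 62; 0 -1 0 0 0 0 62; 0 0 0 0 0 0 62; 0 0 0 0 0 0 62; 0 0 0 0 0 0 62")

```text
t: 39.97
tcp_pos: [0.4478, -0.318, 0.3207]
eef_rot: [0.001, -3.141, -0.002]
wrist_force: [-0.0, -0.1, -0.0]
opening: 0.0619
```

Run:
```python
from topm import *
for cam in ("top","scene"):
    im,d=vision.capture(cam); ci=vision.camera_info(cam)
    P=pts(ci,d,np.ones(d.shape,bool))
    for c,g,z in (("yellow",(.5662,.3154),.175),("blue",(.5735,.1915),.19),("green",(.442,.313),.205),("red",(.4475,.1805),.24)):
        Q=P[(np.linalg.norm(P[:,:2]-g,axis=1)<.04)&(abs(P[:,2]-z)<.005)]
        print(cam,c,len(Q),Q.mean(0) if len(Q) else "",((Q.max(0)+Q.min(0))/2)[:2] if len(Q) else "","clamp",g)
    Q=P[(np.linalg.norm(P[:,:2]-(.546,-.175),axis=1)<.06)&(P[:,2]>.025)&(P[:,2]<.04)]; print("dishes",len(Q),Q.mean(0) if len(Q) else "")
```

```text
top yellow 158 [0.5659 0.3136 0.1756] [0.5661 0.3149] clamp (0.5662, 0.3154)
top blue 158 [0.5754 0.191  0.1905] [0.5758 0.1913] clamp (0.5735, 0.1915)
top green 188 [0.4438 0.3111 0.2054] [0.4434 0.3119] clamp (0.442, 0.313)
top red 399 [0.4502 0.1798 0.2408] [0.4506 0.1808] clamp (0.4475, 0.1805)
dishes 449 [ 0.5428 -0.1726  0.0324]
scene yellow 93 [0.5677 0.315  0.1746] [0.5652 0.3148] clamp (0.5662, 0.3154)
scene blue 81 [0.577  0.1916 0.1893] [0.5765 0.1913] clamp (0.5735, 0.1915)
scene green 77 [0.4456 0.3121 0.2045] [0.4438 0.3121] clamp (0.442, 0.313)
scene red 127 [0.4524 0.1818 0.2395] [0.4507 0.1814] clamp (0.4475, 0.1805)
dishes 190 [ 0.5443 -0.1719  0.0306]
```

All the cap tops are at their seated heights (175, 190, 205 and 240 mm) and within about 3 mm of their clamp centres.

```bash
python3 -c "
from cell import manip; print(manip.hand_in())"
```

```text
the job is handed in; nothing more can be done
None
```

All four flasks now stand in the clamps matching their cap colours, and the job was handed in after about 40 s of the 128 s allowed. I placed them in the order yellow, blue, green, red. Each was carried upright by its cap and lowered slowly until first contact. The contact readings I took were 5 N or less.

- **Flask positions:** in both fixed cameras the cap tops sit at the seated heights (about 175, 190, 205 and 240 mm). Their centres are within 3 mm of the clamp centres by mid-extent; some surface-point averages were off by up to about 5 mm (red in the scene camera). Both are inside the 6 mm of play on each side.
- **Dishes and rack:** the dishes read at the same place as at the start, to within about 3 mm. I checked the tube rack by eye only and it looks unmoved. The detector missed it in the scene view and marked a wrong spot in the top view.
- **Failed check:** my first top-camera check found nothing because the arm blocked the view. I moved the arm aside, and the repeat gave the numbers above.
- **Wrist camera:** the gripper hid the blue and yellow clamps from it. I took those two positions from the top and scene cameras instead.

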